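# Put the finished aid shell away in its slide-lid case

## Task

Press on top of the case's lid and drag it well open, lift the tan shell out of the vise and stand it on its flat base inside the case, then slide the lid fully home again and let go. The lid is brittle acrylic: touch down on it slowly, and never push on the lid or case with more than 15 N. Leave the case in its place and do not disturb the vial, the impression or the file.

Things in the scene. Friction and masses are not known exactly. Their poses are not given: they have to be found in the camera images.
- case: Grey case, loose on the shelf on rubber feet, 0.65 to 1 kg, 170 (x) x 108 (y) x 49 mm high. Origin: centre of its underside, z up. Its -x end (roughly towards the robot) is where the lid comes out: it passes over a 39 mm high front wall. Side and far walls are 49 mm high, 5 mm thick; lips on them overhang the lid by 4.5 mm, leaving 88 mm of its width bare, 5 mm below the lips' tops.
- case_floor (a point): Centre of the case's blue padded inside floor, 6.5 mm above the case's underside; same axes as the case. The inside is 160 (x) x 98 (y) mm; sliding the lid open by d bares it from x = 78 mm - d to 75 mm.
- lid (a joint): How far the lid is slid open, in m: 0 fully home (far edge under the far wall's lip), 0.10 fully open (stop). It slides in grooves along the case's -x axis. A flat clear acrylic plate 162 x 97 x 4 mm, nothing to hook or pinch. It runs stiffly (5 to 6 N along its way) and stays where it is left. Hard: touching down faster than about 15 mm/s knocks it with over 15 N.
- grip_patch (a point): Centre of the flush black ribbed grip patch on the lid's top, 30 (along case x) x 60 mm; it moves with the lid. With the lid home it lies at x +35, y 0, z +44 mm in the case's frame; same axes as the case. Pressed with 10 to 12 N, closed fingertips carry it along, perhaps with some slip; with under 8 N they mostly slip.
- vise: Small blue bench vise, screwed to the shelf, 73 mm high. Origin: centre of the round foot's underside. Its jaws (brass faces, grey felt pads) run along its y, 52 mm long, and reach 43 mm to +x and 37 mm to -x; screw and T-bar stick out 88 mm to -x below 50 mm height. The pads stand 20 mm apart, with a ledge 63 mm above the foot on which the shell stands loose (screw backed off).
- shell: Tan custom hearing-aid shell, 15 g: rounded block 16 (x) x 24 (y) x 20 mm high with a tapered canal on top, 30 mm high in all. Origin: centre of its flat base, z up to the canal. It starts standing between the vise's pads, the lowest 10 mm below the jaw tops, the rest free above.
- vial: Frosted glass vial with cap, 23 mm across, 52 mm high, standing on the shelf. Origin: centre of its base.
- impression: Grey acrylic ear impression, 32 mm across, 30 mm high, standing on the shelf. Origin: centre of its base.
- file: Steel file with a round handle (17 mm), 211 mm long, lying at the far side of the shelf. Origin: under its middle, handle to its -x.

How it is judged:
By the outcome, as a careful person would: the job done as asked, in the order asked, and still so for the second after the job is handed in, with the robot touching nothing.
It also fails if it takes over 72 s, if anything falls off the work surface, if the arm or the gripper's body presses on something with over 40 N, if the wrist force passes 120 N, or if a joint passes its speed limit or range.

## Robot

A 6-joint arm with a two-finger parallel gripper is mounted at the origin on the work surface. World frame = base frame: x ahead of the robot, y to its left, z up, the work surface at z = 0. Lengths are in mm, angles in rad, forces in N, time in s.
With the tool pointing down it reaches from about 350 to 775 mm from the base axis. Payload 7.3 kg.
Tool frame: the origin (TCP) lies at the centre of the arm's flange, where the gripper is bolted on; the fingertips stand 178 mm ahead of it and the grasp point (between the pads) lies 159 mm ahead of it; z points along the fingers, y is the direction in which the jaws open and shut (so a half turn about z gives the same grasp; the last joint's range is limited). The gripper opens to 92 mm and grips with 3 to 60 N. Pads are 19 mm wide; open, the fingers measure 130 mm over their backs; the gripper's body (75 mm by 190 mm) begins 47 mm behind the grasp point.
Start: joints at [-1.252, 0.342, 1.524, -0, 1.275, -0.146], TCP at [235.347, -469.297, 404.741] pointing down, gripper open.
Joint ranges: [-2.53, 2.53], [-0.77, 2.02], [0.04, 2.7], [-1, 4.14], [0.28, 2.66], [-3.11, 3.11]. Speed limits (rad/s): [2.57, 2.57, 3.14, 3.14, 3.14, 3.14].

## Interface

Orientations are given as [roll, pitch, yaw] about the fixed x, y, z axes, in that order (R = Rz(yaw) Ry(pitch) Rx(roll)).
In Python, from plant import get_obs, capture, close_job gives the robot as it stands. The module is installed in compiled form; this text tells all that it offers.
- The arm moves only by the shell command python3 -m pendant 'ROWS'. ROWS is JSON, a list of rows, each a list of 3 entries, a list of its own where there are three numbers: the shift along the tool's x, y, z in m, then the turn, a rotation vector about the tool's x, y, z in rad, then the finger opening in m, from 0 to 0.0918. In form: [[[tx, ty, tz], [wx, wy, wz], fingers], ...]. A call has 1 to 10 rows; each row is the pose to reach, as a shift and turn from the pose commanded when the call began, along the tool's axes at that moment; what a row does not reach only later rows make up. A row lasts 1/12 s, in which the tool goes at most 41.7 mm and 7.16 degrees, less where a joint would pass 70% of its speed; a pose out of reach is approached as far as the arm can. A call with a gripper value outside its range is refused whole. The fingers move at their own pace and stop on an object; the grip force is fixed at half the most. Time passes only in rows, so rows that repeat a pose let the fingers close. It gives the time, the measured TCP pose, the force and the opening at its end, in the units of the state.
- get_obs(): the state, without advancing time (a new reading comes with each control period).
- capture(name): name is "side" or "top"; returns a dict with "color" (384x512x3 uint8, red, green, blue), "mtx" (3x3 intrinsics, pixels), "rvec" (rotation vector, rad) and "tvec" (3), from world to camera coordinates, as OpenCV has them. Camera axes: x right, y down, z forward; pixel columns grow to the right and rows downward; lengths in mm; the calibration is good to about 2 mm. A picture is of the moment at which its call begins. There is no depth.
- close_job(): hands the job in, once; it reports no verdict.
The state is a dict: "time": time; "joint_positions": joint angles; "dq": joint speeds; "tau": joint torques, N m; "tool_pos": TCP position; "tcp_rot": TCP orientation; "contact_force": force on the tool from outside, world axes, zero at the start; "moment": the same for the moment, N m; "grip_width": finger opening in mm.
Only numpy, scipy, OpenCV 4.12 (cv2) and the standard library are available. Lean on these libraries where they do the work, as an engineer would, in place of code of your own. Each camera call takes 0.05 s, during which the arm holds its last target. There are 200 camera calls.

## Working session

There is one attempt and no reset: what is moved stays moved. The work goes in short steps, Python scripts to look and compute and a shell command to move; the robot and the scene stay as the last step left them, time stands still between calls to the robot, and variables do not carry over. Pictures are saved under pics/ and viewed, about 8 in all and at most 12, crops included, and the job is handed in when it is done.

```bash
mkdir -p pics
cat > h.py <<'E'
import numpy as np, cv2
from plant import get_obs, capture
def snap(n,f):
    c=capture(n); cv2.imwrite('pics/'+f,c['color'][:,:,::-1]); np.savez('pics/'+f+'.npz',**c); return c
def ray(c,px):
    R=cv2.Rodrigues(np.float64(c['rvec']))[0]; t=np.float64(c['tvec']).ravel()
    d=R.T@np.linalg.inv(c['mtx'])@np.array([px[0],px[1],1.]); return -R.T@t,d
def onz(c,px,z):
    o,d=ray(c,px); return o+d*(z-o[2])/d[2]
def tri(c1,p1,c2,p2):
    o,d=ray(c1,p1);q,e=ray(c2,p2)
    s=np.linalg.lstsq(np.c_[d,-e],q-o,rcond=None)[0]; a=o+d*s[0];b=q+e*s[1]
    return (a+b)/2,np.linalg.norm(a-b)
def proj(c,P): return cv2.projectPoints(np.float64(P).reshape(-1,1,3),np.float64(c['rvec']),np.float64(c['tvec']),c['mtx'],None)[0].reshape(-1,2)
E
python3 - <<'E'
from h import *
for n in('top','side'):
    c=snap(n,n+'0.png'); print(n,ray(c,(256,192)),c['mtx'][0,0])
o=get_obs()
print({k:np.round(o[k],3) for k in o})
E
```

```text
top (array([ 551.73903382,    2.22543832, 1020.52489414]), array([ 0.11387111,  0.00323106, -0.9936118 ])) 486.0908906036769
side (array([553.02701154, 530.22633065, 507.78544106]), array([ 0.13838567, -0.78532206, -0.60342626])) 407.9958271458929
{'time': np.float64(0.1), 'joint_positions': array([-1.252,  0.343,  1.525, -0.   ,  1.275, -0.146]), 'dq': array([ 0.001, -0.002, -0.001,  0.   , -0.   , -0.   ]), 'tau': array([ 2.0000e-03, -4.3200e+01, -2.4469e+01,  7.2000e-02,  5.2000e-02,
       -0.0000e+00]), 'tool_pos': array([ 235.31 , -469.195,  404.134]), 'tcp_rot': array([-3.14 , -0.   ,  0.465]), 'contact_force': array([-0.405, -0.7  ,  0.581]), 'moment': array([-0.006, -0.034, -0.018]), 'grip_width': np.float64(91.838)}
```

View pics/top0.png

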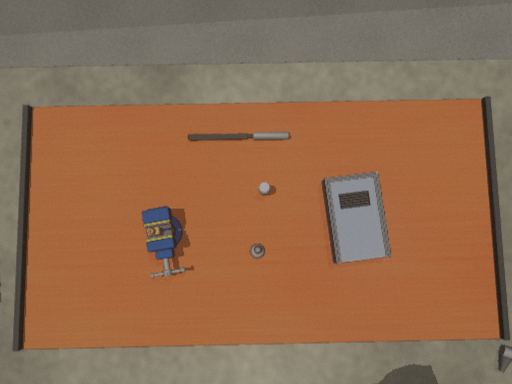

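View pics/side0.png

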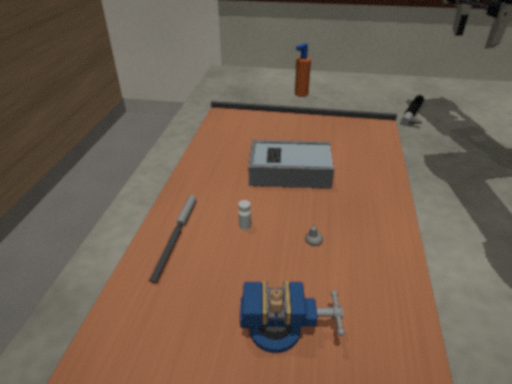

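Top: the case is at ~(357,218), with its patch at (354,200); the vise is at ~(160,230), the vial (265,188), the impression (257,251) and the file (238,136). The side view shows the same things: case (290,163), vise (275,315). I'll enlarge the case and vise next.

Run:
```python
from h import *
t=cv2.imread('pics/top0.png');s=cv2.imread('pics/side0.png')
def cr(im,x,y,w,h,k=4): return cv2.resize(im[y:y+h,x:x+w],None,fx=k,fy=k,interpolation=cv2.INTER_CUBIC)
a=np.hstack([cr(t,310,165,90,105,3),cr(t,130,195,70,105,3),np.zeros((315,30,3),np.uint8)])
b=np.hstack([cr(s,240,130,105,65,3),cr(s,235,272,115,65,3)])
W=max(a.shape[1],b.shape[1]);f=lambda m:np.pad(m,((0,0),(0,W-m.shape[1]),(0,0)))
cv2.imwrite('pics/crop0.png',np.vstack([f(a),f(b)]))
T=dict(np.load('pics/top0.png.npz'));S=dict(np.load('pics/side0.png.npz'))
# dark patch centroid
def dark(c,x0,x1,y0,y1,th):
    g=cv2.cvtColor(c['color'],cv2.COLOR_RGB2GRAY)[y0:y1,x0:x1];m=(g<th).astype(np.uint8)
    n,l,st,ce=cv2.connectedComponentsWithStats(m);i=1+np.argmax(st[1:,4]);r=cv2.minAreaRect(np.argwhere(l==i)[:,::-1].astype(np.float32))
    print(st[i],r); return ce[i]+[x0,y0]
p=dark(T,337,372,188,212,80);q=dark(S,262,288,145,166,80);print(p,q,tri(T,p,S,q),onz(T,p,44))
print(tri(T,(265,188),S,(245,205)))
```

```text
[  2   3  31  18 407] ((17.053848266601562, 11.430769920349121), (14.015924453735352, 29.520265579223633), 82.87498474121094)
[  5   3  14  14 168] ((11.512195587158203, 9.890244483947754), (12.25790023803711, 13.583078384399414), 6.340191841125488)
[353.97788698 199.28992629] [273.45833333 154.82738095] (array([ 643.10333172, -189.86634511,   56.2393493 ]), np.float64(1.5606543594338098)) [ 645.05463047 -192.25964886   44.        ]
(array([668.97322524, -12.77809129,  59.69878109]), np.float64(1.1080404413765348))
```

View pics/crop0.png

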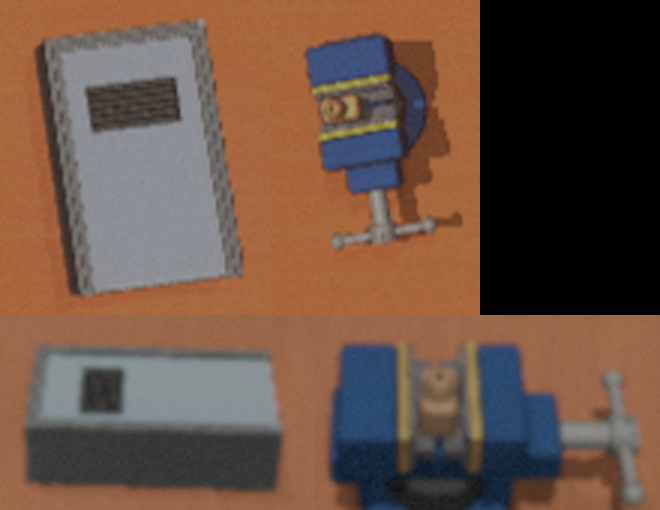

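Here the case's top corners, the shell and the vise jaws are clear. Triangulated heights suggest the shelf may lie above z=0, so I'll measure that.

Run:
```python
from h import *
T=dict(np.load('pics/top0.png.npz'));S=dict(np.load('pics/side0.png.npz'))
np.set_printoptions(precision=1,suppress=True)
def t(n,a,b): print(n,*tri(T,a,S,b))
t('case+x+y',(325,178.3),(249.3,167.7));t('+x-y',(377.7,172),(253.3,140.3));t('-x-y',(390.3,256),(330,141.7));t('-x+y',(336.7,263),(333.7,167.7))
k=lambda x,y:(130+(x-270)/3,195+y/3); q=lambda x,y:(235+(x-315)/3,272+(y-315)/3)
t('canal',k(332,107),q(438,372))
t('vise +x+y',k(308,48),q(345,347));
# vise top +y corners: front edges in side view
t('vise+x+y f',k(308,48),q(332,422)); t('vise-x+y f',k(322,168),q(520,424)); t('vise +x-y',k(386,36),q(345,347));t('-x-y',k(402,160),q(520,347))
t('tbar ball',k(337,241),q(632,495)); t('tbar ball2',k(431,226),q(612,380))
# case outline hull in the top view by non-orange mask
for nm,c in(('T',T),('S',S)):
    hsv=cv2.cvtColor(c['color'],cv2.COLOR_RGB2HSV); m=((hsv[...,1]<110)).astype(np.uint8)
    n,l,st,ce=cv2.connectedComponentsWithStats(m)
    for i in range(1,n):
        if 60<st[i,4]<8000: print(nm,st[i],ce[i])
for z in (0,10): print('bottom side pts z',z,onz(S,(249.3,185.7),z),onz(S,(332.7,187.7),z))
```

```text
case+x+y [ 685.2 -133.6   56.8] 4.0221866721730555
+x-y [ 695.8 -239.6   58.1] 3.9807301500248267
-x-y [ 529.2 -255.3   60.6] 2.7717417284986587
-x+y [ 518.8 -149.2   64. ] 0.9918227532669222
canal [587.  203.6 106.6] 0.869378103446073
vise +x+y [623.  214.  127.2] 0.05186997249277282
vise+x+y f [626.7 222.9  90.2] 1.6789310511230697
vise-x+y f [550.5 212.7  92.1] 1.482352571082091
vise +x-y [632.6 174.9  80.1] 1.8270683931162646
-x-y [554.1 164.1  82.3] 0.6030646462352912
tbar ball [501.9 211.4  53.1] 0.6404360178226045
tbar ball2 [510.8 150.3  51.6] 0.3011136202952751
T [189 131 100   9 612] [242.6 135.9]
T [ 322  171   69   93 4967] [355.8 217.3]
T [259 182  11  13 117] [264. 188.]
T [142 206  44  72 918] [165.5 240.3]
T [250 244  15  14 170] [256.8 250.5]
S [ 248  139   87   50 3972] [290.6 163.5]
S [150 194  47  89 773] [173.9 235.4]
S [237 199  15  32 392] [244.2 213.9]
S [305 225  19  21 260] [313.8 236.2]
S [ 239  281  107   73 2245] [289.4 311.8]
bottom side pts z 0 [ 687.1 -150.     0. ] [ 513.9 -170.9   -0. ]
bottom side pts z 10 [ 684.5 -136.6   10. ] [ 514.7 -157.1   10. ]
```

```bash
python3 -m pendant '[[[0.49,-0.067,0.04],[0,0,-1.2],0],[[0.49,-0.067,0.04],[0,0,-1.2],0],[[0.49,-0.067,0.04],[0,0,-1.2],0],[[0.49,-0.067,0.04],[0,0,-1.2],0],[[0.49,-0.067,0.04],[0,0,-1.2],0],[[0.49,-0.067,0.04],[0,0,-1.2],0],[[0.49,-0.067,0.04],[0,0,-1.2],0],[[0.49,-0.067,0.04],[0,0,-1.2],0],[[0.49,-0.067,0.04],[0,0,-1.2],0],[[0.49,-0.067,0.04],[0,0,-1.2],0]]'
```

```text
time: 0.93
tool_pos: [579.4, -232.9, 370.6]
tcp_rot: [-3.141, -0.0, 1.671]
contact_force: [0.8, -1.0, 0.5]
grip_width: 29.9
```

```bash
python3 -m pendant '[[[0,0,0],[0,0,0],0],[[0,0,0],[0,0,0],0],[[0,0,0],[0,0,0],0]]'
```

```text
time: 1.18
tool_pos: [577.8, -234.4, 370.4]
tcp_rot: [-3.14, -0.0, 1.665]
contact_force: [-0.0, -0.3, 0.4]
grip_width: 9.9
```

```bash
python3 -m pendant '[[[0.02,0.035,0.03],[0,0,0],0],[[0.038,0.069,0.06],[0,0,0],0],[[0.038,0.069,0.09],[0,0,0],0],[[0.038,0.069,0.108],[0,0,0],0],[[0.038,0.069,0.108],[0,0,0],0],[[0.038,0.069,0.108],[0,0,0],0],[[0.038,0.069,0.108],[0,0,0],0]]'
python3 - <<'E'
from h import *
a=snap('top','top1.png')['color'][150:280,300:420];b=snap('side','side1.png')['color'][100:230,220:370]
r=lambda m:cv2.resize(m[:,:,::-1],None,fx=2.8,fy=2.8,interpolation=2)
cv2.imwrite('pics/c1.png',np.hstack([r(a),r(b)]))
o=get_obs();print(o['tool_pos'],o['contact_force'])
E
```

```text
time: 1.77
tool_pos: [642.9, -191.8, 265.4]
tcp_rot: [3.139, 0.002, 1.663]
contact_force: [1.2, 0.3, -0.0]
grip_width: 0.4
[ 643.07003627 -191.47368767  265.95110342] [-0.46761218 -1.30226382 -0.0569799 ]
```

View pics/c1.png

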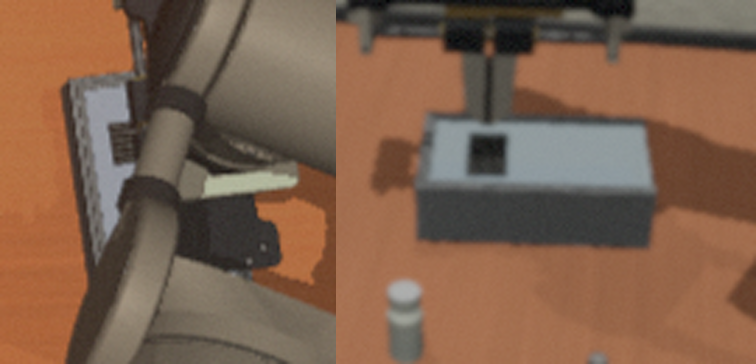

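The closed fingertips (side crop, ~(490,120)) hang over the patch at (487,155) and line up with it in x.

```bash
python3 -m pendant '[[[0,0,0.006],[0,0,0],0],[[0,0,0.012],[0,0,0],0],[[0,0,0.018],[0,0,0],0],[[0,0,0.02],[0,0,0],0],[[0,0,0.02],[0,0,0],0],[[0,0,0.0206],[0,0,0],0],[[0,0,0.0212],[0,0,0],0],[[0,0,0.0218],[0,0,0],0],[[0,0,0.0224],[0,0,0],0],[[0,0,0.023],[0,0,0],0]]'
```

```text
time: 2.7
tool_pos: [643.1, -190.3, 240.2]
tcp_rot: [3.141, 0.0, 1.665]
contact_force: [-0.6, -0.1, -0.3]
grip_width: 0.7
```

```bash
python3 -m pendant '[[[0,0,0.0007],[0,0,0],0],[[0,0,0.0014],[0,0,0],0],[[0,0,0.0021],[0,0,0],0],[[0,0,0.0028],[0,0,0],0],[[0,0,0.0035],[0,0,0],0]]'
```

```text
time: 3.12
tool_pos: [643.1, -190.3, 237.2]
tcp_rot: [3.141, 0.0, 1.665]
contact_force: [-2.2, 0.8, 7.5]
grip_width: 0.4
```

```bash
python3 -m pendant '[[[0,0,0.0001],[0,0,0],0],[[0,0,0.0001],[0,0,0],0],[[0,0,0.0001],[0,0,0],0]]'
```

```text
time: 3.37
tool_pos: [643.1, -190.2, 237.2]
tcp_rot: [3.141, 0.0, 1.665]
contact_force: [-2.3, 0.5, 5.2]
grip_width: 0.5
```

```bash
python3 -m pendant '[[[0,0,0.0002],[0,0,0],0],[[0,0,0.0004],[0,0,0],0],[[0,0,0.0004],[0,0,0],0],[[0,0,0.0004],[0,0,0],0]]'
```

```text
time: 3.7
tool_pos: [643.0, -190.2, 237.2]
tcp_rot: [3.141, 0.0, 1.665]
contact_force: [-2.9, 0.8, 7.7]
grip_width: 0.3
```

```bash
python3 -m pendant '[[[0,0,0.0003],[0,0,0],0],[[0,0,0.0005],[0,0,0],0],[[0,0,0.0005],[0,0,0],0],[[0,0,0.0005],[0,0,0],0]]'
```

```text
time: 4.03
tool_pos: [643.0, -190.2, 237.2]
tcp_rot: [3.141, 0.001, 1.665]
contact_force: [-4.1, 1.3, 9.1]
grip_width: 0.4
```

```bash
python3 -m pendant '[[[0,0,0.0002],[0,0,0],0],[[0,-0.001,0.0002],[0,0,0],0],[[0,-0.002,0.0002],[0,0,0],0],[[0,-0.003,0.0002],[0,0,0],0],[[0,-0.0045,0.0002],[0,0,0],0],[[0,-0.006,0.0002],[0,0,0],0],[[0,-0.0075,0.0002],[0,0,0],0],[[0,-0.009,0.0002],[0,0,0],0]]'
```

```text
time: 4.7
tool_pos: [635.4, -191.3, 237.3]
tcp_rot: [3.135, 0.003, 1.665]
contact_force: [3.9, 0.1, 6.0]
grip_width: 0.4
```

```bash
python3 -m pendant '[[[0,0,0.0003],[0,0,0],0],[[0,0,0.0006],[0,0,0],0],[[0,0,0.0009],[0,0,0],0],[[0,-0.001,0.0009],[0,0,0],0],[[0,-0.002,0.0009],[0,0,0],0],[[0,-0.003,0.0009],[0,0,0],0],[[0,-0.0045,0.0009],[0,0,0],0],[[0,-0.006,0.0009],[0,0,0],0]]'
```

```text
time: 5.37
tool_pos: [630.0, -191.8, 237.2]
tcp_rot: [3.133, 0.003, 1.665]
contact_force: [6.3, 1.6, 7.7]
grip_width: 0.5
```

```bash
python3 -m pendant '[[[0,-0.001,0.0003],[0,0,0],0],[[0,-0.002,0.0005],[0,0,0],0],[[0,-0.0035,0.0005],[0,0,0],0],[[0,-0.005,0.0005],[0,0,0],0],[[0,-0.0065,0.0005],[0,0,0],0],[[0,-0.008,0.0005],[0,0,0],0],[[0,-0.0095,0.0005],[0,0,0],0],[[0,-0.011,0.0005],[0,0,0],0]]'
python3 -c "
from h import *
b=snap('side','side2.png')['color'][100:230,220:370]
cv2.imwrite('pics/c2.png',cv2.resize(b[:,:,::-1],None,fx=3,fy=3,interpolation=2))"
```

```text
time: 6.03
tool_pos: [619.2, -192.8, 237.2]
tcp_rot: [3.132, 0.004, 1.665]
contact_force: [6.2, 2.1, 10.1]
grip_width: 0.2
```

View pics/c2.png

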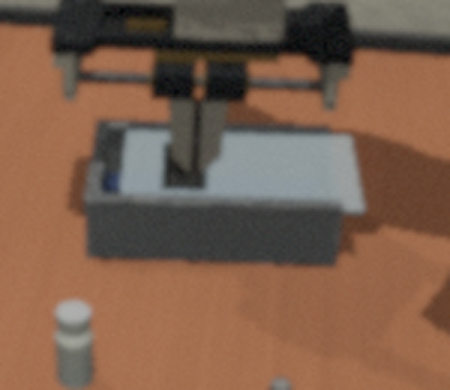

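The lid has slid about 18 mm: there's a dark, bared strip at the left (~(112,160)), and its near edge sticks out at (355,175). The tips are still on the patch. I'll carry on.

```bash
python3 -m pendant '[[[0,-0.002,0.0001],[0,0,0],0],[[0,-0.004,0.0001],[0,0,0],0],[[0,-0.006,0.0002],[0,0,0],0],[[0,-0.008,0.0002],[0,0,0],0],[[0,-0.010,0.0002],[0,0,0],0],[[0,-0.012,0.0002],[0,0,0],0],[[0,-0.014,0.0002],[0,0,0],0],[[0,-0.016,0.0002],[0,0,0],0],[[0,-0.018,0.0002],[0,0,0],0],[[0,-0.02,0.0002],[0,0,0],0]]'
```

```text
time: 6.92
tool_pos: [599.4, -194.8, 237.1]
tcp_rot: [3.132, 0.004, 1.665]
contact_force: [5.2, 1.4, 12.2]
grip_width: 0.7
```

```bash
python3 -m pendant '[[[0,-0.002,0],[0,0,0],0],[[0,-0.004,0],[0,0,0],0],[[0,-0.006,0],[0,0,0],0],[[0,-0.008,0],[0,0,0],0],[[0,-0.010,0],[0,0,0],0],[[0,-0.012,0],[0,0,0],0],[[0,-0.014,0],[0,0,0],0],[[0,-0.016,0],[0,0,0],0],[[0,-0.018,0],[0,0,0],0],[[0,-0.02,0],[0,0,0],0]]'
```

```text
time: 7.75
tool_pos: [579.5, -196.8, 237.1]
tcp_rot: [3.132, 0.004, 1.665]
contact_force: [6.1, 0.8, 13.1]
grip_width: 0.8
```

```bash
python3 -m pendant '[[[0,-0.001,-0.0004],[0,0,0],0],[[0,-0.003,-0.0004],[0,0,0],0],[[0,-0.005,-0.0004],[0,0,0],0],[[0,-0.007,-0.0004],[0,0,0],0],[[0,-0.009,-0.0004],[0,0,0],0],[[0,-0.011,-0.0004],[0,0,0],0],[[0,-0.013,-0.0004],[0,0,0],0],[[0,-0.015,-0.0005],[0,0,0],0],[[0,-0.017,-0.0005],[0,0,0],0],[[0,-0.019,-0.0005],[0,0,0],0]]'
```

```text
time: 8.58
tool_pos: [560.5, -198.9, 237.2]
tcp_rot: [3.132, 0.005, 1.665]
contact_force: [6.2, 0.4, 11.2]
grip_width: 0.3
```

```bash
python3 -m pendant '[[[0,-0.002,-0.0001],[0,0,0],0],[[0,-0.004,-0.0001],[0,0,0],0],[[0,-0.006,-0.0001],[0,0,0],0],[[0,-0.008,-0.0001],[0,0,0],0],[[0,-0.010,-0.0001],[0,0,0],0],[[0,-0.012,-0.0001],[0,0,0],0]]'
python3 - <<'E'
from h import *
b=snap('side','side3.png')['color'][100:230,220:390]
cv2.imwrite('pics/c3.png',cv2.resize(b[:,:,::-1],None,fx=3,fy=3,interpolation=2))
E
```

```text
time: 9.08
tool_pos: [548.6, -200.0, 237.1]
tcp_rot: [3.133, 0.005, 1.665]
contact_force: [6.0, 1.0, 9.4]
grip_width: 0.1
```

View pics/c3.png

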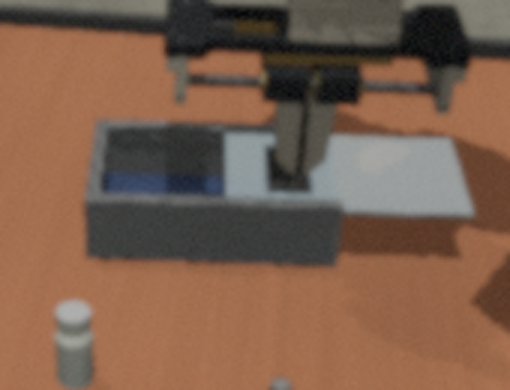

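The lid is open ~85 mm: blue floor is bared from crop x 103 to 223 and the case is where it was. I'll lift and work out the shell's centre.

```bash
python3 -m pendant '[[[0,0,-0.003],[0,0,0],0],[[0,0,-0.02],[0,0,0],0],[[0,0.02,-0.06],[0,0,0],0.04],[[0.04,0.02,-0.1],[0,0,0],0.04],[[0.08,0.03,-0.12],[0,0,0],0.04],[[0.12,0.03,-0.12],[0,0,0],0.04],[[0.16,0.03,-0.12],[0,0,0],0.04],[[0.2,0.03,-0.12],[0,0,0],0.04],[[0.2,0.03,-0.12],[0,0,0],0.04],[[0.2,0.03,-0.12],[0,0,0],0.04]]'
python3 - <<'E'
from h import *
np.set_printoptions(precision=1,suppress=True)
T=dict(np.load('pics/top0.png.npz'));S=dict(np.load('pics/side0.png.npz'))
k=lambda x,y:(130+(x-270)/3,195+y/3); q=lambda x,y:(235+(x-315)/3,272+(y-315)/3)
print('block top mid',onz(T,k(343,109),95), 'right end',onz(T,k(362,110),95),'left',onz(T,k(322,108),95))
print('side block centre',onz(S,q(437,400),95))
t2=snap('top','top4.png')['color'][190:290,120:200];b=snap('side','side4.png')['color'][265:345,225:355]
r=lambda m,k:cv2.resize(m[:,:,::-1],None,fx=k,fy=k,interpolation=2)
A=r(t2,4.8);B=r(b,3);B=np.pad(B,((0,A.shape[0]-B.shape[0]),(0,0),(0,0)))
cv2.imwrite('pics/c4.png',np.hstack([A,B]));print(A.shape,B.shape,get_obs()['tool_pos'])
E
```

```text
time: 9.97
tool_pos: [557.0, 5.8, 354.4]
tcp_rot: [-3.141, -0.001, 1.669]
contact_force: [0.7, -0.8, 1.2]
grip_width: 39.9
block top mid [586.5 199.2  95. ] right end [585.6 187.2  95. ] left [587.4 212.4  95. ]
side block centre [586.  208.6  95. ]
(480, 384, 3) (480, 390, 3) [557.6   2.5 354.2]
```

View pics/c4.png

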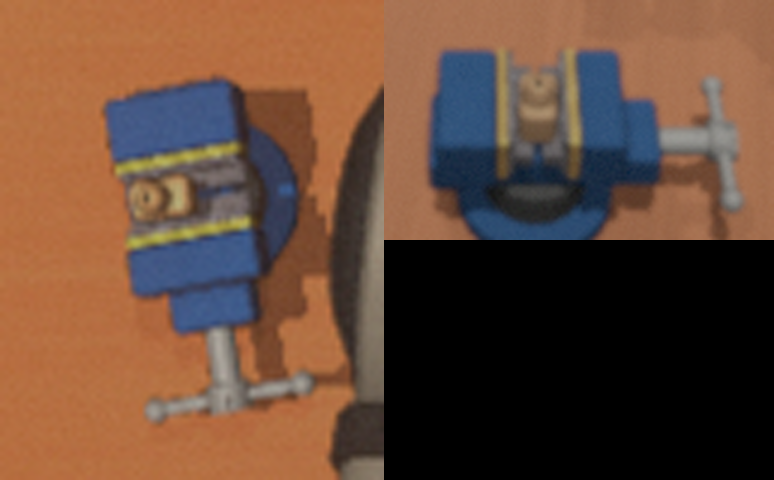

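Run:
```python
from h import *
np.set_printoptions(precision=2,suppress=True)
T=dict(np.load('pics/top4.png.npz'));k=lambda x,y:(120+x/4.8,190+y/4.8)
for a,b in (((115,172),(240,150)),((128,245),(258,220))):
    A=onz(T,k(*a),88);B=onz(T,k(*b),88);d=A-B;print(A,B,np.arctan2(-d[0],d[1]),np.linalg.norm(d))
print(onz(T,k(161,197),98))
P=onz(T,k(161,197),98)
d=P-np.array(get_obs()['tool_pos']);y=1.665;print('tool shift',d[0]*np.cos(y)+d[1]*np.sin(y),d[0]*np.sin(y)-d[1]*np.cos(y))
```

```text
[597.62 220.55  88.  ] [605.4  170.88  88.  ] 0.1554911830810136 50.283502488364654
[568.61 215.11  88.  ] [577.47 163.64  88.  ] 0.17047909386734128 52.23322997738156
[586.95 200.04  98.  ]
tool shift 193.87114032603975 47.75065464522167
```

```bash
python3 -m pendant '[[[0.04,0.02,0],[0,0,-0.055],0.04],[[0.08,0.04,0],[0,0,-0.055],0.04],[[0.12,0.0475,0],[0,0,-0.055],0.04],[[0.16,0.0475,0],[0,0,-0.055],0.04],[[0.194,0.0475,0],[0,0,-0.055],0.04],[[0.194,0.0475,0.02],[0,0,-0.055],0.04],[[0.194,0.0475,0.04],[0,0,-0.055],0.04],[[0.194,0.0475,0.04],[0,0,-0.055],0.04],[[0.194,0.0475,0.04],[0,0,-0.055],0.04],[[0.194,0.0475,0.04],[0,0,-0.055],0.04]]'
python3 - <<'E'
from h import *
b=snap('side','side5.png')['color'][235:345,215:355]
cv2.imwrite('pics/c5.png',cv2.resize(b[:,:,::-1],None,fx=4,fy=4,interpolation=2));print(get_obs()['tool_pos'])
E
```

```text
time: 10.9
tool_pos: [587.6, 198.7, 315.1]
tcp_rot: [3.141, 0.0, 1.718]
contact_force: [0.1, -0.3, 0.3]
grip_width: 40.2
[587.58510229 198.89636898 315.62469845]
```

View pics/c5.png

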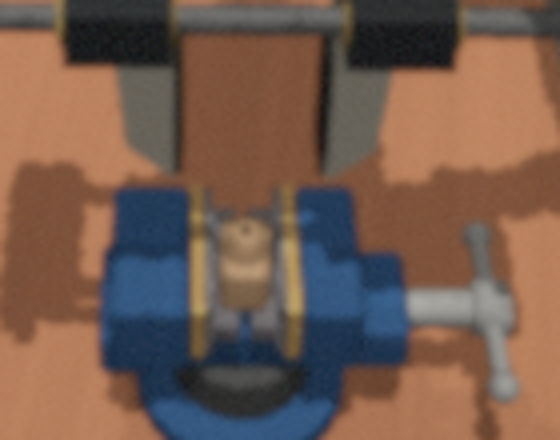

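The open tips (~(178,170) and (322,170)) straddle the shell at (243,260). Next I descend to 3 mm above the jaws and grip.

```bash
python3 -m pendant '[[[0.001,0,0.015],[0,0,0],0.04],[[0.001,0,0.03],[0,0,0],0.04],[[0.001,0,0.04],[0,0,0],0.04],[[0.001,0,0.044],[0,0,0],0.04],[[0.001,0,0.0455],[0,0,0],0.04],[[0.001,0,0.0455],[0,0,0],0.04],[[0.001,0,0.0455],[0,0,0],0.04]]'
```

```text
time: 11.53
tool_pos: [586.9, 201.1, 269.8]
tcp_rot: [3.14, -0.0, 1.72]
contact_force: [-0.4, -0.0, -0.7]
grip_width: 40.1
```

```bash
python3 -m pendant '[[[0,0,0],[0,0,0],0.02],[[0,0,0],[0,0,0],0.015],[[0,0,0],[0,0,0],0.01],[[0,0,0],[0,0,0],0.005],[[0,0,0],[0,0,0],0.0],[[0,0,0],[0,0,0],0.0],[[0,0,0],[0,0,0],0.0],[[0,0,0],[0,0,0],0.0]]'
```

```text
time: 12.2
tool_pos: [586.6, 201.2, 269.1]
tcp_rot: [3.141, 0.0, 1.72]
contact_force: [0.1, 0.5, 2.3]
grip_width: 15.5
```

```bash
python3 -m pendant '[[[0,0,-0.003],[0,0,0],0],[[0,0,-0.008],[0,0,0],0],[[0,0,-0.015],[0,0,0],0],[[0,0,-0.025],[0,0,0],0],[[0,0,-0.045],[0,0,0],0],[[0,0,-0.07],[0,0,0],0],[[0,0,-0.09],[0,0,0],0],[[0,0,-0.09],[0,0,0],0],[[0,0,-0.09],[0,0,0],0]]'
python3 - <<'E'
from h import *
S=snap('side','side6.png');b=S['color'][195:320,215:355]
cv2.imwrite('pics/c6.png',cv2.resize(b[:,:,::-1],None,fx=4,fy=4,interpolation=2));o=get_obs();print(o['tool_pos'],o['grip_width'])
# case from the top view now
T=snap('top','top6.png');cv2.imwrite('pics/c6b.png',cv2.resize(T['color'][160:300,305:405][:,:,::-1],None,fx=4,fy=4,interpolation=2))
E
```

```text
time: 12.95
tool_pos: [586.6, 201.2, 360.9]
tcp_rot: [3.138, -0.0, 1.72]
contact_force: [-0.3, 0.2, -0.2]
grip_width: 15.3
[586.33488566 201.11817112 359.33442352] 15.869719254259211
```

View pics/c6.png

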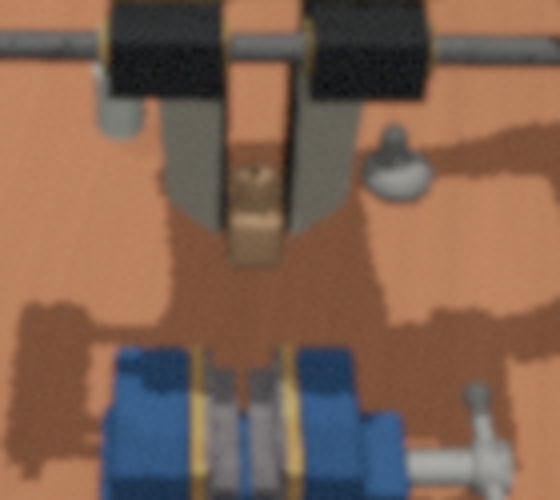

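View pics/c6b.png

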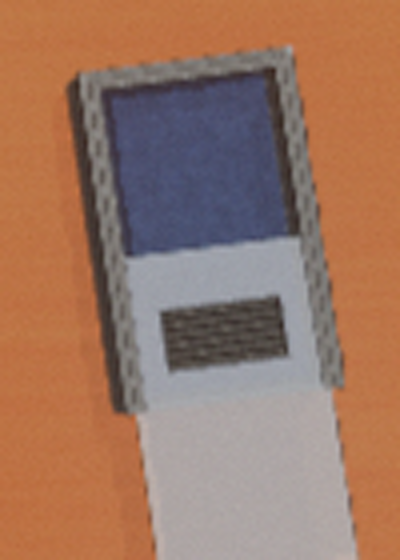

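Shell held upright between the tips (~(255,215)), about 13 mm of it below them, and the vise is empty. In the top crop the bared blue floor runs from (105,90)/(272,72) to (128,255)/(298,237).

```bash
python3 -m pendant '[[[-0.02,0,-0.01],[0,0,0.055],0],[[-0.05,-0.001,-0.01],[0,0,0.055],0],[[-0.09,-0.002,-0.01],[0,0,0.055],0],[[-0.13,-0.003,-0.01],[0,0,0.055],0],[[-0.17,-0.004,-0.01],[0,0,0.055],0],[[-0.21,-0.005,-0.01],[0,0,0.055],0],[[-0.25,-0.006,-0.01],[0,0,0.055],0],[[-0.29,-0.006,-0.01],[0,0,0.055],0],[[-0.33,-0.006,-0.01],[0,0,0.055],0],[[-0.36,-0.006,-0.01],[0,0,0.055],0]]'
python3 - <<'E'
from h import *
np.set_printoptions(precision=1,suppress=True)
T=dict(np.load('pics/top6.png.npz'));k=lambda x,y:(305+x/4,160+y/4)
P=[onz(T,k(*p),z) for p,z in (((105,90),64),((272,72),64),((298,237),59),((128,255),59),((225,333),59))]
print(np.array(P),'mid',np.mean(P[:4],0))
C=[onz(T,k(*p),64) for p in ((78,74),(293,48),(343,385),(117,410))];print(np.array(C),np.mean(C,0))
E
```

```text
time: 13.88
tool_pos: [633.8, -159.0, 367.3]
tcp_rot: [-3.139, -0.0, 1.663]
contact_force: [0.3, 0.7, -0.5]
grip_width: 15.5
[[ 677.5 -144.5   64. ]
 [ 685.  -228.    64. ]
 [ 603.  -238.1   59. ]
 [ 595.7 -153.6   59. ]
 [ 556.5 -199.8   59. ]] mid [ 640.3 -191.1   61.5]
[[ 685.8 -131.4   64. ]
 [ 696.8 -239.1   64. ]
 [ 530.2 -255.3   64. ]
 [ 520.3 -144.5   64. ]] [ 608.3 -192.6   64. ]
```

```bash
python3 -m pendant '[[[-0.02,0.002,0],[0,0,0],0],[[-0.036,0.0025,0.01],[0,0,0],0],[[-0.036,0.0025,0.04],[0,0,0],0],[[-0.036,0.0025,0.07],[0,0,0],0],[[-0.036,0.0025,0.085],[0,0,0],0],[[-0.036,0.0025,0.085],[0,0,0],0],[[-0.036,0.0025,0.085],[0,0,0],0],[[-0.036,0.0025,0.085],[0,0,0],0]]'
```

```text
time: 14.55
tool_pos: [640.3, -191.0, 284.6]
tcp_rot: [3.141, 0.001, 1.665]
contact_force: [-0.3, 0.8, -0.2]
grip_width: 15.6
```

Positioned over the bare area; down to just above the floor.

```bash
python3 -m pendant '[[[0,0,0.015],[0,0,0],0],[[0,0,0.03],[0,0,0],0],[[0,0,0.045],[0,0,0],0],[[0,0,0.057],[0,0,0],0],[[0,0,0.064],[0,0,0],0],[[0,0,0.067],[0,0,0],0],[[0,0,0.069],[0,0,0],0],[[0,0,0.0695],[0,0,0],0],[[0,0,0.0695],[0,0,0],0],[[0,0,0.0695],[0,0,0],0]]'
```

```text
time: 15.38
tool_pos: [640.1, -191.4, 215.2]
tcp_rot: [3.14, 0.001, 1.665]
contact_force: [0.2, 0.0, 0.1]
grip_width: 15.4
```

```bash
python3 -m pendant '[[[0,0,0.0005],[0,0,0],0],[[0,0,0.001],[0,0,0],0],[[0,0,0.0015],[0,0,0],0],[[0,0,0.002],[0,0,0],0],[[0,0,0.002],[0,0,0],0]]'
```

```text
time: 15.8
tool_pos: [639.9, -191.4, 212.6]
tcp_rot: [3.141, 0.0, 1.665]
contact_force: [-0.8, 0.8, 1.4]
grip_width: 15.7
```

```bash
python3 -m pendant '[[[0,0,0.0004],[0,0,0],0],[[0,0,0.0004],[0,0,0],0],[[0,0,0.0004],[0,0,0],0]]'
```

```text
time: 16.05
tool_pos: [640.0, -191.4, 212.6]
tcp_rot: [3.141, 0.0, 1.665]
contact_force: [-1.6, 1.0, 6.2]
grip_width: 15.4
```

```bash
python3 -m pendant '[[[0,0,-0.0004],[0,0,0],0],[[0,0,-0.0006],[0,0,0],0.016],[[0,0,-0.0006],[0,0,0],0.017],[[0,0,-0.0006],[0,0,0],0.019],[[0,0,-0.0006],[0,0,0],0.022],[[0,0,-0.0006],[0,0,0],0.026],[[0,0,-0.0006],[0,0,0],0.026],[[0,0,-0.0006],[0,0,0],0.026],[[0,0,-0.0006],[0,0,0],0.026]]'
```

```text
time: 16.8
tool_pos: [639.9, -191.3, 212.6]
tcp_rot: [3.142, 0.0, 1.665]
contact_force: [-0.7, 0.1, 0.0]
grip_width: 25.6
```

```bash
python3 -m pendant '[[[0,0,-0.005],[0,0,0],0.026],[[0,0,-0.015],[0,0,0],0.026],[[0,0,-0.03],[0,0,0],0.026],[[0,0,-0.055],[0,0,0],0.026],[[0,0,-0.08],[0,0,0],0],[[0,-0.02,-0.09],[0,0,0],0],[[0,-0.06,-0.09],[0,0,0],0],[[0,-0.087,-0.085],[0,0,0],0],[[0,-0.087,-0.07],[0,0,0],0],[[0,-0.087,-0.055],[0,0,0],0]]'
python3 - <<'E'
from h import *
a=snap('top','top7.png')['color'][150:290,300:420];b=snap('side','side7.png')['color'][100:230,220:390]
r=lambda m:cv2.resize(m[:,:,::-1],None,fx=2.7,fy=2.7,interpolation=2)
A=r(a);B=r(b);B=np.pad(B,((0,A.shape[0]-B.shape[0]),(0,0),(0,0)))
cv2.imwrite('pics/c7.png',np.hstack([A,B]));print(get_obs()['tool_pos'])
E
```

```text
time: 17.63
tool_pos: [552.3, -199.9, 269.7]
tcp_rot: [3.139, 0.002, 1.664]
contact_force: [1.8, 0.0, -0.4]
grip_width: 0.5
[ 552.49944473 -199.43138933  266.92612709]
```

View pics/c7.png

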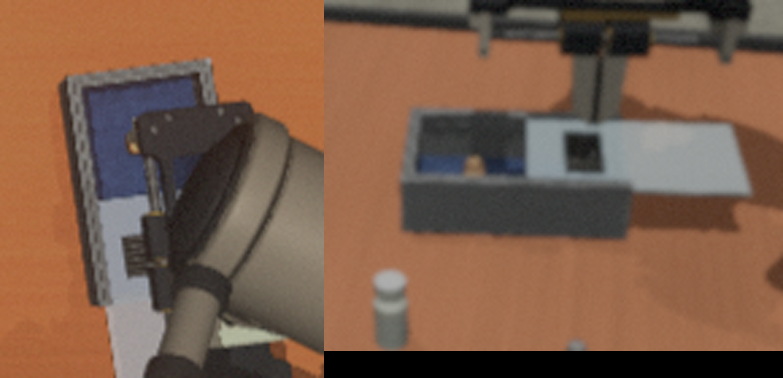

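The shell stands upright inside, with its canal visible at (473,162) in the side crop. The tips are over the patch. Next I touch down slowly.

```bash
python3 -m pendant '[[[0,0,0.007],[0,0,0],0],[[0,0,0.014],[0,0,0],0],[[0,0,0.02],[0,0,0],0],[[0,0,0.023],[0,0,0],0],[[0,0,0.0237],[0,0,0],0],[[0,0,0.0244],[0,0,0],0],[[0,0,0.0251],[0,0,0],0],[[0,0,0.0258],[0,0,0],0],[[0,0,0.0265],[0,0,0],0],[[0,0,0.0272],[0,0,0],0]]'
```

```text
time: 18.57
tool_pos: [553.3, -199.6, 240.6]
tcp_rot: [3.141, 0.0, 1.665]
contact_force: [-1.2, -0.4, -1.2]
grip_width: 0.7
```

```bash
python3 -m pendant '[[[0,0,0.0006],[0,0,0],0],[[0,0,0.0012],[0,0,0],0],[[0,0,0.0018],[0,0,0],0],[[0,0,0.0024],[0,0,0],0],[[0,0,0.0024],[0,0,0],0]]'
```

```text
time: 18.98
tool_pos: [553.3, -199.5, 237.9]
tcp_rot: [-3.141, -0.0, 1.665]
contact_force: [0.1, -0.0, -0.6]
grip_width: 0.5
```

```bash
python3 -m pendant '[[[0,0,0.0005],[0,0,0],0],[[0,0,0.001],[0,0,0],0],[[0,0,0.0015],[0,0,0],0],[[0,0,0.0018],[0,0,0],0],[[0,0,0.0018],[0,0,0],0],[[0,0,0.0018],[0,0,0],0]]'
```

```text
time: 19.48
tool_pos: [553.3, -199.5, 237.2]
tcp_rot: [3.141, 0.0, 1.665]
contact_force: [-2.6, 0.3, 6.7]
grip_width: 0.6
```

```bash
python3 -m pendant '[[[0,0,0.0003],[0,0,0],0],[[0,0.0005,0.0003],[0,0,0],0],[[0,0.001,0.0003],[0,0,0],0],[[0,0.0015,0.0003],[0,0,0],0],[[0,0.002,0.0003],[0,0,0],0],[[0,0.0025,0.0003],[0,0,0],0]]'
```

```text
time: 19.98
tool_pos: [555.3, -199.3, 237.1]
tcp_rot: [-3.141, 0.0, 1.665]
contact_force: [-6.3, 0.2, 11.2]
grip_width: 0.6
```

Good: 11 N down and 6.3 N along. Continuing in slow steps.

```bash
python3 -m pendant '[[[0,0.0015,0],[0,0,0],0],[[0,0.003,0],[0,0,0],0],[[0,0.0045,0],[0,0,0],0],[[0,0.006,0],[0,0,0],0],[[0,0.0075,0],[0,0,0],0],[[0,0.009,0],[0,0,0],0],[[0,0.0105,0],[0,0,0],0],[[0,0.012,0],[0,0,0],0]]'
```

```text
time: 20.65
tool_pos: [567.3, -198.1, 237.1]
tcp_rot: [-3.141, 0.0, 1.665]
contact_force: [-6.2, 1.2, 11.0]
grip_width: 0.2
```

```bash
python3 -m pendant '[[[0,0.001,0],[0,0,0],0],[[0,0.002,0],[0,0,0],0],[[0,0.0035,0],[0,0,0],0],[[0,0.005,0],[0,0,0],0],[[0,0.0065,0],[0,0,0],0],[[0,0.008,0],[0,0,0],0]]'
```

```text
time: 21.15
tool_pos: [575.3, -197.3, 237.1]
tcp_rot: [-3.14, -0.0, 1.665]
contact_force: [-6.2, 1.4, 11.3]
grip_width: 0.4
```

```bash
python3 -m pendant '[[[0,0.002,0],[0,0,0],0],[[0,0.004,0],[0,0,0],0],[[0,0.006,0],[0,0,0],0],[[0,0.008,0],[0,0,0],0],[[0,0.01,0],[0,0,0],0],[[0,0.012,0],[0,0,0],0],[[0,0.014,0],[0,0,0],0],[[0,0.016,0],[0,0,0],0],[[0,0.018,0],[0,0,0],0],[[0,0.02,0],[0,0,0],0]]'
python3 - <<'E'
from h import *
np.set_printoptions(precision=1,suppress=True)
S=snap('side','side8.png');g=S['color'].astype(int)
# lid near edge: bright pale pixels along the row of the overhanging lid -> rightmost pale pixel
for f in ('side3','side7','side8'):
    c=dict(np.load('pics/%s.png.npz'%f));h=cv2.cvtColor(c['color'],cv2.COLOR_RGB2HSV)
    m=(h[...,1]<60)&(h[...,2]>110)&(h[...,0]>60);m[:, :300]=0
    for r in (150,155,160,165):
        x=np.flatnonzero(m[r,:400]); print(f,r,x.max() if len(x) else None, onz(c,(x.max(),r),59) if len(x) else '')
E
```

```text
time: 21.98
tool_pos: [595.2, -195.3, 237.1]
tcp_rot: [-3.14, -0.0, 1.665]
contact_force: [-5.4, 1.9, 10.1]
grip_width: 0.5
side3 150 369 [ 445.9 -236.3   59. ]
side3 155 371 [ 442.8 -216.7   59. ]
side3 160 372 [ 441.9 -197.5   59. ]
side3 165 374 [ 438.9 -179.3   59. ]
side7 150 369 [ 445.9 -236.3   59. ]
side7 155 371 [ 442.8 -216.7   59. ]
side7 160 373 [ 439.9 -197.8   59. ]
side7 165 374 [ 438.9 -179.3   59. ]
side8 150 349 [ 487.4 -229.6   59. ]
side8 155 351 [ 483.5 -210.2   59. ]
side8 160 352 [ 481.8 -191.1   59. ]
side8 165 353 [ 480.1 -172.7   59. ]
```

```bash
python3 -m pendant '[[[0,0.002,0],[0,0,0],0],[[0,0.004,0],[0,0,0],0],[[0,0.006,0],[0,0,0],0],[[0,0.008,0.0001],[0,0,0],0],[[0,0.01,0.0001],[0,0,0],0],[[0,0.012,0.0001],[0,0,0],0],[[0,0.014,0.0001],[0,0,0],0],[[0,0.016,0.0001],[0,0,0],0],[[0,0.018,0.0001],[0,0,0],0],[[0,0.02,0.0001],[0,0,0],0]]'
```

```text
time: 22.87
tool_pos: [615.1, -193.2, 237.1]
tcp_rot: [-3.14, -0.001, 1.665]
contact_force: [-5.4, 3.0, 11.3]
grip_width: 0.4
```

```bash
python3 -m pendant '[[[0,0.002,0],[0,0,0],0],[[0,0.004,0],[0,0,0],0],[[0,0.006,0],[0,0,0],0],[[0,0.008,0],[0,0,0],0],[[0,0.01,0],[0,0,0],0],[[0,0.012,0],[0,0,0],0],[[0,0.014,0],[0,0,0],0]]'
```

```text
time: 23.45
tool_pos: [629.0, -191.8, 237.2]
tcp_rot: [-3.14, -0.001, 1.665]
contact_force: [-6.5, 4.2, 10.8]
grip_width: 0.0
```

```bash
python3 -m pendant '[[[0.0003,0.001,0],[0,0,0],0],[[0.0006,0.002,0],[0,0,0],0],[[0.0007,0.003,0],[0,0,0],0],[[0.0008,0.004,0],[0,0,0],0],[[0.0008,0.005,0],[0,0,0],0]]'
```

```text
time: 23.87
tool_pos: [633.9, -191.0, 237.2]
tcp_rot: [-3.141, 0.0, 1.665]
contact_force: [-5.4, 1.3, 11.0]
grip_width: 0.4
```

```bash
python3 -m pendant '[[[0.0001,0.0006,0],[0,0,0],0],[[0.0002,0.0012,0],[0,0,0],0],[[0.0002,0.0018,0],[0,0,0],0]]'
```

```text
time: 24.12
tool_pos: [635.7, -190.8, 237.2]
tcp_rot: [-3.141, 0.0, 1.665]
contact_force: [-6.1, 0.7, 9.6]
grip_width: 0.5
```

```bash
python3 -m pendant '[[[0.0001,0.0006,0],[0,0,0],0],[[0.0001,0.0012,0],[0,0,0],0],[[0.0001,0.0018,0],[0,0,0],0]]'
```

```text
time: 24.37
tool_pos: [637.5, -190.6, 237.2]
tcp_rot: [-3.141, 0.0, 1.665]
contact_force: [-5.3, 1.1, 9.7]
grip_width: 0.6
```

```bash
python3 -m pendant '[[[0,0.0005,0],[0,0,0],0],[[0,0.001,0],[0,0,0],0],[[0,0.0015,0],[0,0,0],0]]'
```

```text
time: 24.62
tool_pos: [639.0, -190.4, 237.2]
tcp_rot: [-3.141, 0.0, 1.665]
contact_force: [-5.4, 0.1, 9.7]
grip_width: 0.3
```

```bash
python3 -m pendant '[[[0,0.0005,0],[0,0,0],0],[[0,0.001,0],[0,0,0],0],[[0,0.0015,0],[0,0,0],0]]'
```

```text
time: 24.87
tool_pos: [640.3, -190.3, 237.2]
tcp_rot: [-3.14, 0.0, 1.665]
contact_force: [-8.0, 0.1, 11.6]
grip_width: 0.7
```

```bash
python3 -m pendant '[[[0,0.0004,0],[0,0,0],0],[[0,0.0008,0],[0,0,0],0],[[0,0.0012,0],[0,0,0],0]]'
```

```text
time: 25.12
tool_pos: [641.1, -190.3, 237.1]
tcp_rot: [-3.139, 0.0, 1.665]
contact_force: [-8.9, -0.5, 11.2]
grip_width: 0.9
```

The along-force rose from 5.4 to 8.9 N within 1.5 mm, which means the home stop. Letting go and backing away.

```bash
python3 -m pendant '[[[0,-0.0005,-0.0005],[0,0,0],0],[[0,-0.0008,-0.002],[0,0,0],0],[[0,-0.0008,-0.01],[0,0,0],0],[[0,-0.0008,-0.03],[0,0,0],0],[[0,0,-0.06],[0,0,0],0],[[-0.03,0,-0.1],[0,0,0],0],[[-0.07,0,-0.12],[0,0,0],0],[[-0.11,0,-0.12],[0,0,0],0],[[-0.15,0,-0.12],[0,0,0],0],[[-0.19,0,-0.12],[0,0,0],0]]'
python3 -m pendant '[[[-0.04,-0.03,0],[0,0,0],0],[[-0.08,-0.06,0],[0,0,0],0],[[-0.1,-0.1,0],[0,0,0],0],[[-0.1,-0.13,0],[0,0,0],0],[[-0.1,-0.16,0],[0,0,0],0],[[-0.1,-0.16,0],[0,0,0],0],[[-0.1,-0.16,0],[0,0,0],0]]'
python3 - <<'E'
from h import *
np.set_printoptions(precision=1,suppress=True)
T=snap('top','top9.png');S=snap('side','side9.png')
r=lambda m,k:cv2.resize(m[:,:,::-1],None,fx=k,fy=k,interpolation=2)
A=r(T['color'][160:280,305:405],3.9);B=r(S['color'][130:330,200:350],2.3);h=max(len(A),len(B));f=lambda m:np.pad(m,((0,h-len(m)),(0,0),(0,0)))
cv2.imwrite('pics/c9.png',np.hstack([f(A),f(B)]))
def patch(c,x0,x1,y0,y1):
    g=cv2.cvtColor(c['color'],cv2.COLOR_RGB2GRAY)[y0:y1,x0:x1];m=(g<80).astype(np.uint8)
    n,l,st,ce=cv2.connectedComponentsWithStats(m);i=1+np.argmax(st[1:,4]);return ce[i]+[x0,y0],st[i]
for a,b in (('top0','side0'),('top9','side9')):
    t=dict(np.load(f'pics/{a}.png.npz'));s=dict(np.load(f'pics/{b}.png.npz'))
    p,st=patch(t,337,372,188,212);q,su=patch(s,262,288,145,166);print(p,q,onz(t,p,59),onz(s,q,59),st[4],su[4])
    for nm,c in(('T',t),('S',s)):
        hsv=cv2.cvtColor(c['color'],cv2.COLOR_RGB2HSV);n,l,st,ce=cv2.connectedComponentsWithStats((hsv[...,1]<110).astype(np.uint8))
        print(nm,[(st[i,:4].tolist(),ce[i].round(1).tolist()) for i in range(1,n) if 100<st[i,4]<6000])
E
```

```text
time: 25.95
tool_pos: [659.6, -376.1, 357.9]
tcp_rot: [3.139, 0.002, 1.666]
contact_force: [0.7, -0.4, -0.4]
grip_width: 0.3
time: 26.53
tool_pos: [507.9, -490.3, 356.6]
tcp_rot: [3.141, -0.0, 1.662]
contact_force: [0.5, -0.7, 0.4]
grip_width: 0.4
[354.  199.3] [273.5 154.8] [ 643.6 -189.3   59. ] [ 641.8 -185.4   59. ] 407 168
T [([189, 131, 100, 9], [242.6, 135.9]), ([322, 171, 69, 93], [355.8, 217.3]), ([259, 182, 11, 13], [264.0, 188.0]), ([142, 206, 44, 72], [165.5, 240.3]), ([250, 244, 15, 14], [256.8, 250.5])]
S [([248, 139, 87, 50], [290.6, 163.5]), ([150, 194, 47, 89], [173.9, 235.4]), ([237, 199, 15, 32], [244.2, 213.9]), ([305, 225, 19, 21], [313.8, 236.2]), ([239, 281, 107, 73], [289.4, 311.8])]
[354.1 199.3] [273.5 154.8] [ 643.7 -189.4   59. ] [ 641.7 -185.6   59. ] 398 161
T [([189, 131, 100, 9], [242.5, 135.9]), ([322, 171, 69, 93], [355.8, 217.4]), ([259, 182, 11, 13], [264.0, 188.0]), ([142, 206, 44, 72], [164.3, 239.5]), ([250, 244, 15, 15], [256.8, 250.6])]
S [([247, 139, 88, 50], [290.6, 163.5]), ([150, 194, 47, 89], [173.9, 235.4]), ([237, 199, 15, 32], [244.1, 214.1]), ([305, 225, 19, 21], [313.7, 236.3]), ([239, 281, 107, 73], [289.6, 311.9])]
```

View pics/c9.png

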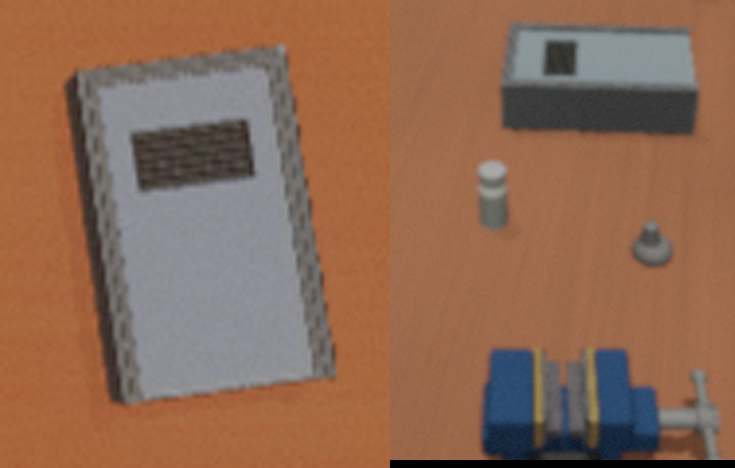

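The final view shows the lid home, with the patch within 0.2 mm of its starting place. The case, vial, impression and file haven't moved, the vise is empty and the arm is clear.

```bash
python3 -c "
from plant import close_job
print(close_job())"
```

```text
the job is handed in; nothing more can be done
None
```

The job is done and handed in at about 26.5 s of the 72 s allowed. I dragged the lid about 87 mm open, took the shell from the vise and stood it on the case floor. Then I slid the lid home until it met its stop, let go and moved the arm clear.

**Last checks:**
- **Lid:** the grip patch is back within about 0.2 mm of where it started in both views. The force along the slide rose from 5.4 to 8.9 N at the end, as expected on reaching the stop.
- **Scene:** the case, vial, impression and file sit at their original pixels to within about 0.2 px. The vise is empty.
- **Shell:** it was last seen upright in the case before the lid closed. It can't be made out through the closed lid, so that is not confirmed since.
- **Lid force:** the highest total I read on the lid was about 14.5 N. Force was read only at the end of each move, so a short peak in between would not have shown.
- **Shelf height:** the shelf measured about 15 mm above z = 0, by lid contact, rather than at 0. I used that height from the shell pick onward.

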